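# Hang the parts tray below the wire hanger

## Robot

A 6-joint arm with a two-finger parallel gripper is mounted at the origin on the work surface. World frame = base frame: x ahead of the robot, y to its left, z up, the work surface at z = 0. Lengths are in m, angles in rad, forces in N, time in s.
With the tool pointing down it reaches from about 0.35 to 0.85 m from the base axis. Payload 8.1 kg.
Tool frame: the origin (TCP) lies on the centre line of the jaws, within the pads' length; the fingertips stand 11 mm ahead of it and the grasp point (between the pads) lies 8 mm behind it (tip_reach is the z of the fingertips in the tool frame, in m); z points along the fingers, y is the direction in which the jaws open and shut (so a half turn about z gives the same grasp; the last joint's range is limited). The gripper opens to 93 mm and grips with 3 to 60 N. Pads are 15 mm wide; open, the fingers measure 128 mm over their backs; the gripper's body (75 mm by 188 mm) begins 65 mm behind the grasp point.
Start: joints at [1.209, 0.13, 1.488, -0, 1.523, -0.085], TCP at [0.164, 0.577, 0.23] pointing down, gripper open.
Joint ranges: [-2.96, 2.96], [-0.89, 2.26], [0.02, 2.5], [-1.34, 4.48], [0, 2.73], [-2.66, 2.66]. Speed limits (rad/s): [2.39, 2.39, 2.79, 3.14, 3.14, 3.14].

## Interface

Orientations are given as a rotation vector (axis times angle).
In Python, from plant import read_state, read_camera, camera_params, close_job, silhouettes, tip_of, tip_reach gives the robot as it stands.
- The arm moves only by the shell command python3 -m creep 'ROWS' [FORCE]. ROWS is JSON, a list of rows, each a list of 5 numbers: the shift along the tool's x, y, z in m, then the turn about the tool's z in rad, then the closure in counts, from 0 (fully open) to 255 (shut). In form: [[dx, dy, dz, twist, gripper], ...]. A call has 1 to 12 rows; each row shifts and turns the commanded pose from where the row before left it, along the tool's axes as they then stand; what a row does not reach is not made up. A row lasts 1/12 s, in which the tool goes at most 41.7 mm and 7.16 degrees, less where a joint would pass 70% of its speed; a pose out of reach is approached as far as the arm can. A call is refused whole if a number of a shift passes 0.0417 or a number of a turn 0.125, either way. A call with a gripper value outside its range is refused whole. The fingers move at their own pace and stop on an object; FORCE is the grip in N (left out, the last holds). Time passes only in rows, so rows that do not move let the fingers close. It gives the time, the measured TCP pose, the force and the opening at its end, in the units of the state.
- read_state(): the state, without advancing time (a new reading comes with each control period).
- read_camera(name): name is "side" or "top"; returns the picture (480x640x3 uint8, red, green, blue); there is no depth.
- camera_params(name): a dict with "fov_y" (degrees; the focal length in pixels is half the picture's height over the tangent of half this angle, whatever the lens; pixels are square), "cx", "cy" (the principal point, pixels), "k1" (the pictures are not rectified: a ray, as slopes to the right and down, at radius r is drawn at 1 + k1 r^2 times it, then the intrinsics apply), "position" and "rotation" of the camera in the world. Camera axes: x right, y down, z forward; pixel columns grow to the right and rows downward; lengths in m; the calibration is good to about 2 mm. A picture is of the moment at which its call begins. camera_params takes no time and is no camera call.
- close_job(): hands the job in, once; it reports no verdict.
Trained networks look in the newest picture that a camera, given by its name, has taken for a name from the list of things; names that differ only in an ending like _2 or _b are one class to them, and where a whole thing is asked for, a point or a joint stands for the part that bears it (a point fixed in the world has none). Each returns a list of dicts, best first, with "confidence" (0 to 1); they miss things now and then, are a little off and sometimes report something else, mostly with a low value. They report only what shows in the picture. A call takes as long as a camera call. They do not tell look-alikes from the thing itself.
- silhouettes(camera, query): "region" (480x640 bool, what is visible of it) and "pixel" ([column, row] in pixels, amid what is visible of it).
- tip_of(camera, query): "pixel" ([column, row] in pixels: a listed point, or the origin of a listed thing).
The state is a dict: "t": time; "q": joint angles; "dq": joint speeds; "joint_torque": joint torques, N m; "tool_pos": TCP position; "orientation": TCP orientation; "force": force on the tool from outside, world axes, zero at the start; "wrist_torque": the same for the moment, N m; "opening": finger opening in m.
Only numpy, scipy, OpenCV 4.12 (cv2) and the standard library are available. Lean on these libraries where they do the work, as an engineer would, in place of code of your own. Each camera call takes 0.05 s, during which the arm holds its last target.

## Task

On the model-building table, hang the rectangular parts tray that has the open wire hook from the lower bar of the wire hanger that is already hanging on the stand's rail, so that stand, hanger and tray form a hanging chain. Leave the tray hanging freely and still, keep the hanger on its rail, and leave the round dish where it stands.

Things in the scene. Friction and masses are not known exactly. Their poses are not given: they have to be found in the camera images.
- tray: Loose tan tray, about 0.2 kg, open box 105 (x) x 90 (y) x 30 high, black wheels in it. Origin: on its underside, below the hook's peak; box spans x -41 to 64 mm; z up. Grip: upright tab on the -x side (roughly towards the robot), 34 long (x), 12 thick (y), z 12 to 60, centred at x -85, y 0; pinch across y near z 45. An arm (z 12 to 24) joins tab and box. It balances level on its hook.
- tray_hook (a point): Tray point x 0, y 0, z 106.5 mm under the hook's peak, where the bar's centre lies once hung; tray's axes. The hook is two parallel 6 mm steel wires 18 mm apart in y: up from the tray floor at x -16 to z 104, peak x 0, z 115 (wire centre), then down at x 16 to tips at z 87. Open downwards; mouth 26 mm wide.
- hanger: Loose 8 mm steel wire hanger, 0.18 kg, hung by two hooks on a fixed stand's 12 mm rail; can swing. Closed loop 100 wide (y), 88 high (z). Origin: middle of its lower bar (wire centre), 155 mm above the table; y along bar, z up, x away from robot. Loop's upper wire at z 88, rail centre at z 120; rail 400 long, posts at its ends. A solid panel hangs 130 to 190 mm beside it on the rail.
- dish: Bystander, to be left alone: loose round tan dish, 92 mm across the rim, 28 high, with a closed wire eye in its middle rising to 55 mm. Origin: centre of its underside.
Not all that is in view belongs to the job. Leave any green or turquoise look-alike of the tray alone.

How it is judged:
By the outcome, as a careful person would: the job done as asked, in the order asked, and still so for the second after the job is handed in, with the robot touching nothing.
It also fails if it takes over 45 s, if anything falls off the work surface, if the arm or the gripper's body presses on something with over 40 N, if the wrist force passes 120 N, or if a joint passes its speed limit or range.

## Working session

There is one attempt and no reset: what is moved stays moved. The work goes in short steps, Python scripts to look and compute and a shell command to move; the robot and the scene stay as the last step left them, time stands still between calls to the robot, and variables do not carry over. Pictures are saved under pics/ and viewed, and the job is handed in when it is done.

```bash
ls; mkdir -p pics
python3 - <<'E'
from plant import *
import cv2,json
print(read_state())
for c in ["side","top"]:
    im=read_camera(c); cv2.imwrite(f"pics/{c}0.png",im[:,:,::-1])
    print(c,camera_params(c))
    for n in ["tray","hanger","dish"]:
        for d in silhouettes(c,n): print(c,n,d["confidence"],d["pixel"],d["region"].sum())
    for n in ["tray","tray_hook","hanger","dish"]:
        for d in tip_of(c,n): print(c,'tip',n,d["confidence"],d["pixel"])
E
```

```text
pics
{'t': 0.0, 'q': array([ 1.20858440e+00,  1.31151479e-01,  1.48930070e+00, -1.36401208e-05,
        1.52300307e+00, -8.54217781e-02]), 'dq': array([-0.00037389, -0.00065895, -0.00094839, -0.00086628, -0.00080072,
        0.00048391]), 'joint_torque': array([ 3.01371847e-04, -5.59804308e+01, -4.91767430e+01,  7.67102279e-02,
        3.50029359e-02, -1.51207119e-04]), 'tool_pos': array([0.16375741, 0.57663557, 0.22858146]), 'orientation': array([-4.33337958e-01, -3.11115743e+00,  2.85716338e-03]), 'force': array([-0.30746486,  0.29086653, -0.90324141]), 'wrist_torque': array([ 0.02041966, -0.00711008,  0.03018919]), 'opening': 0.09291893056703655}
side {'fov_y': 50.61701828024148, 'cx': 314.1145019161041, 'cy': 246.01606896849495, 'k1': -0.09994802233585112, 'position': array([0.32388001, 0.71310797, 0.77274937]), 'rotation': array([-0.32083293,  2.76107873, -1.24466479])}
side tray 0.84 [431.6, 229.7] 2125
side tray 0.74 [397.2, 420.7] 4493
side tray 0.63 [333.1, 212.6] 1780
side hanger 0.69 [234.6, 164.0] 712
side dish 0.73 [261.0, 401.8] 2158
side tip tray 0.83 [331.9, 216.9]
si
[... 195 characters left out ...]
h 0.69 [263.3, 406.3]
top {'fov_y': 43.839754527348234, 'cx': 321.896083122072, 'cy': 226.18150540462605, 'k1': -0.14242082704737602, 'position': array([0.25826111, 0.02324395, 1.27326071]), 'rotation': array([-2.11654552,  2.14998745, -0.21530887])}
top tray 0.93 [433.0, 213.8] 2431
top tray 0.66 [191.5, 320.3] 2487
top tray 0.58 [439.8, 323.4] 2570
top hanger 0.8 [364.5, 110.2] 783
top dish 0.84 [185.6, 215.0] 1433
top tip tray 0.81 [194.6, 322.3]
top tip tray 0.8 [433.9, 217.1]
top tip tray 0.77 [437.7, 327.2]
top tip tray_hook 0.96 [438.1, 210.5]
top tip tray_hook 0.93 [445.1, 325.9]
top tip tray_hook 0.58 [186.6, 320.9]
top tip hanger 0.79 [362.4, 127.2]
top tip dish 0.87 [189.9, 215.3]
```

View pics/side0.png

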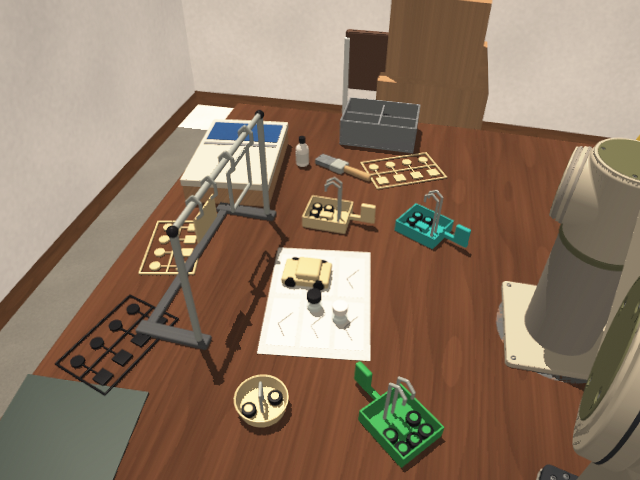

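View pics/top0.png

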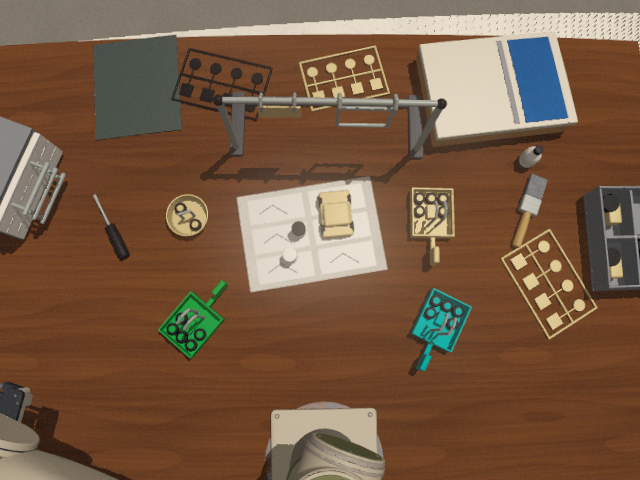

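```bash
cat > h.py <<'E'
import numpy as np,cv2
from scipy.spatial.transform import Rotation as R
from scipy.optimize import least_squares,minimize
from plant import *
P={c:camera_params(c) for c in("side","top")}
def proj(c,X):
    p=P[c];X=np.atleast_2d(X);f=240/np.tan(np.radians(p['fov_y']/2))
    Y=(X-p['position'])@R.from_rotvec(p['rotation']).as_matrix()
    s=Y[:,:2]/Y[:,2:];s=s*(1+p['k1']*(s**2).sum(1,keepdims=True))
    return s*f+[p['cx'],p['cy']]
def onplane(c,px,z):
    return least_squares(lambda v:(proj(c,[v[0],v[1],z])[0]-px),[.5,0]).x
def tri(ps,x0=(.6,0,.1)):
    return least_squares(lambda v:np.concatenate([proj(c,v)[0]-px for c,px in ps]),x0)
def T(pose,X): # x,y,z,yaw
    return np.atleast_2d(X)@R.from_euler('z',pose[3]).as_matrix().T+np.array(pose[:3])
def box(a,b): return np.array([[x,y,z] for x in(a[0],b[0]) for y in(a[1],b[1]) for z in(a[2],b[2])])/1000
PARTS=[box((-41,-45,0),(64,45,30)),box((-102,-6,12),(-68,6,60)),box((-70,-6,12),(-40,6,24))]
for s in(-9,9):
    for a,b in(((-16,30),(-16,104)),((-16,104),(0,115)),((0,115),(16,104)),((16,104),(16,87))):
        PARTS.append(box((min(a[0],b[0])-3,s-3,a[1]),(max(a[0],b[0])+3,s+3,b[1])) if a[0]==b[0] else
          np.array([[q[0]+dx,s+dy,q[1]+dz] for q in(a,b) for dx in(-2,2) for dy in(-3,3) for dz in(-2,2)])/1000)
def mask(c,pose):
    m=np.zeros((480,640),np.uint8)
    for p in PARTS:
        cv2.fillConvexPoly(m,cv2.convexHull((proj(c,T(pose,p))*16).round().astype(np.int32)),1,shift=4)
    return m>0
E
cat > a.py <<'E'
from h import *
h=tri([("side",(328.8,185.6)),("top",(438.1,210.5))]);print('hook',h.x,h.cost)
ims={c:read_camera(c) for c in P}
S={'side':[d for d in silhouettes('side','tray') if abs(d['pixel'][0]-333)<25][0]['region'],
'top':[d for d in silhouettes('top','tray') if abs(d['pixel'][1]-214)<25 and d['pixel'][0]>400][0]['region']}
def cost(v):
    return -sum((m&S[c]).sum()/(m|S[c]).sum() for c in S for m in[mask(c,[v[0],v[1],0,v[2]])])
best=min((minimize(cost,[h.x[0],h.x[1],y],method='Nelder-Mead',options=dict(initial_simplex=np.array([h.x[0],h.x[1],y])+np.array([[0,0,0],[.01,0,0],[0,.01,0],[0,0,.15]]))) for y in(-.2,0,.2)),key=lambda r:r.fun)
print(best.x,best.fun)
p=[best.x[0],best.x[1],0,best.x[2]]
print('tab',T(p,[-.085,0,.045]),'hook',T(p,[0,0,.1065]))
for c in P:
    im=ims[c].copy();e=cv2.findContours(mask(c,p).astype(np.uint8),0,2)[0];cv2.drawContours(im,e,-1,(255,0,0),1)
    x,y=proj(c,p[:3])[0].astype(int);cv2.imwrite(f'pics/fit_{c}.png',cv2.resize(im[y-80:y+80,x-80:x+80,::-1],None,fx=3.5,fy=3.5))
# hanger: lower bar
d=[d for d in silhouettes('top','hanger')];print(d[0]['pixel'])
for n in('hanger',):
  t=tip_of('top',n);print(t); print(onplane('top',t[0]['pixel'],.155)); t=tip_of('side',n);print(t)
E
python3 a.py
```

```text
hook [ 0.50829741 -0.23521014  0.10345767] 4.9226241308232765
[ 0.5050682  -0.24059152 -0.02218886] -1.8326816675671855
tab [[ 0.42008912 -0.23870563  0.045     ]] hook [[ 0.5050682  -0.24059152  0.1065    ]]
[368.1, 109.0]
[{'pixel': [364.5, 124.9], 'confidence': 0.92}]
[ 0.66844967 -0.08655315]
[{'pixel': [240.5, 195.3], 'confidence': 0.56}]
```

```bash
cat > b.py <<'E'
from h import *
print(tri([("side",(240.5,195.3)),("top",(364.5,124.9))]))
ims={c:cv2.imread(f'pics/{c}0.png') for c in P}
cv2.imwrite('pics/hs.png',cv2.resize(ims['side'][95:245,150:300],None,fx=4,fy=4,interpolation=2))
cv2.imwrite('pics/ht.png',cv2.resize(ims['top'][80:150,280:480],None,fx=4,fy=4,interpolation=2))
E
python3 b.py; python3 -c "
import cv2,numpy as np
a=cv2.imread('pics/fit_side.png');b=cv2.imread('pics/fit_top.png')
cv2.imwrite('pics/fit.png',cv2.resize(np.hstack([a,b]),(800,400)))"
```

```text
message: Both `ftol` and `xtol` termination conditions are satisfied.
     success: True
      status: 4
         fun: [ 5.037e-01  1.565e-01 -7.955e-02 -4.982e-01]
           x: [ 6.693e-01 -8.638e-02  1.555e-01]
        cost: 0.2663763137780652
         jac: [[-4.542e+02 -1.614e+02 -4.519e+01]
               [-6.310e+01  2.750e+02 -3.915e+02]
               [-1.693e+01 -5.031e+02  4.312e+01]
               [-4.764e+02  3.539e+00 -1.756e+02]]
        grad: [ 1.618e-06  1.613e-06  1.667e-07]
  optimality: 1.6181857631636376e-06
 active_mask: [ 0.000e+00  0.000e+00  0.000e+00]
        nfev: 5
        njev: 5
```

View pics/fit.png

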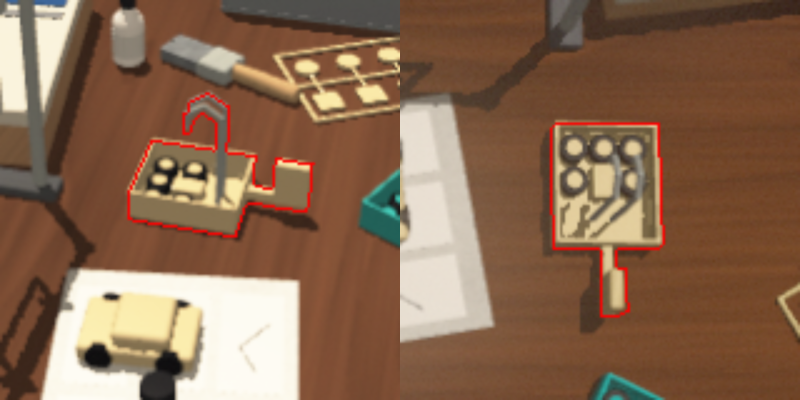

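View pics/hs.png

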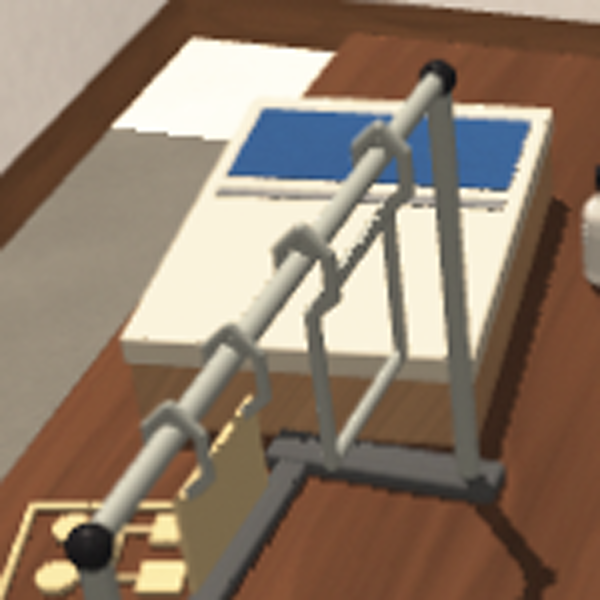

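View pics/ht.png

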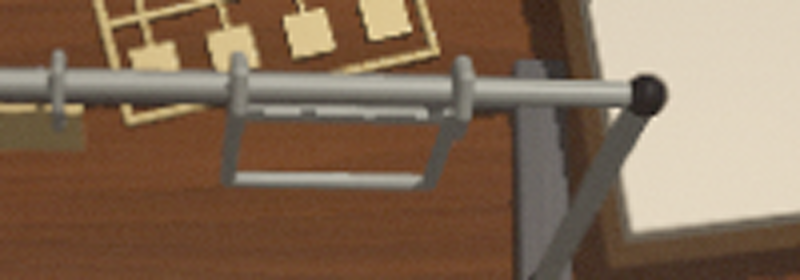

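```bash
cat > c.py <<'E'
from h import *
o=(150,95);t=(280,80)
A=tri([("side",(233.75,209.5)),("top",(337.5,125))]).x
B=tri([("side",(250,185.5)),("top",(388,125.75))]).x
print('bar ends',A,B,'at155',onplane('top',(337.5,125),.155),onplane('top',(388,125.75),.155))
print('rail',tri([("side",(172,231)),("top",(219,100))]).x,tri([("side",(259.5,113.75)),("top",(441.5,103.75))]).x)
print('teal hook',tri([("side",(432,196.3)),("top",(445.1,325.9))]).x, 'teal near corner',onplane('top',(430,290),.03))
s=read_state();print(R.from_rotvec(s['orientation']).as_matrix().round(3))
# fit hanger bar model: ends +-46 along yaw
obs=[("side",(233.75,209.5),1),("top",(337.5,125),1),("side",(250,185.5),-1),("top",(388,125.75),-1)]
f=lambda v:np.concatenate([proj(c,[v[0]-s*.046*np.sin(v[2]),v[1]+s*.046*np.cos(v[2]),.155])[0]-p for c,p,s in obs])
r=least_squares(f,[.67,-.086,0]);print(r.x,r.fun)
E
python3 c.py
```

```text
bar ends [ 0.6661567  -0.03288526  0.15946808] [ 0.66758037 -0.13424131  0.14891503] at155 [ 0.66870248 -0.03298946] [ 0.66636289 -0.13328754]
rail [0.6742625  0.18332301 0.27712446] [ 0.66213916 -0.21431823  0.27908296]
teal hook [ 0.27554756 -0.23609236  0.11245526] teal near corner [ 0.34930093 -0.22557932]
[[-0.962  0.273 -0.   ]
 [ 0.273  0.962 -0.   ]
 [ 0.    -0.    -1.   ]]
[ 0.66659049 -0.08299962 -0.03103912] [-0.35063841  0.29442684  2.04380641  0.30788031 -0.45457013 -0.98952817
 -2.13402595  0.582844  ]
```

```bash
python3 -m creep '[[-0.035,0,0,-0.085,0],[-0.035,0,0,-0.085,0],[-0.035,0,0,-0.084,0],[-0.02,-0.035,0,0,0],[-0.02,-0.035,0,0,0],[-0.02,-0.035,0,0,0],[-0.02,-0.035,0,0,0],[-0.02,-0.035,0,0,0],[0,-0.04,0,0,0],[0,-0.04,0,0,0],[0,-0.04,0,0,0],[0,-0.04,0,0,0]]'; python3 -c "
from h import *
s=read_state();print(s['tool_pos'],R.from_rotvec(s['orientation']).as_matrix().round(3),s['q'],s['force'])"
```

```text
t: 2.15
tool_pos: [0.3588, 0.2183, 0.2296]
orientation: [0.035, 3.141, 0.0]
force: [1.8, -0.9, 0.5]
opening: 0.0932
[0.35877056 0.21831932 0.22958462] [[-1.     0.023  0.   ]
 [ 0.023  1.     0.   ]
 [-0.     0.    -1.   ]] [ 4.24539625e-01 -3.78204882e-01  1.95528052e+00 -1.07214231e-04
  1.56414349e+00 -1.12366590e+00] [ 1.78393517 -0.91694311  0.52548063]
```

```bash
python3 -m creep '[[-0.006,-0.038,0,0,0],[-0.006,-0.038,0,0,0],[-0.006,-0.038,0,0,0],[-0.006,-0.038,0,0,0],[-0.006,-0.038,0,0,0],[-0.006,-0.038,0,0,0],[-0.006,-0.038,0,0,0],[-0.006,-0.038,0,0,0],[-0.006,-0.038,0,0,0],[-0.006,-0.038,0,0,0],[-0.006,-0.038,0,0,0],[-0.006,-0.038,0,0,0]]'; python3 -m creep '[[0,0,0,0,0]]'
```

```text
t: 3.15
tool_pos: [0.4205, -0.2397, 0.2299]
orientation: [0.037, 3.141, -0.001]
force: [0.6, -0.2, 0.6]
opening: 0.093
t: 3.23
tool_pos: [0.4204, -0.2431, 0.2291]
orientation: [-0.043, -3.141, 0.003]
force: [0.9, 0.6, -0.6]
opening: 0.093
```

```bash
python3 -m creep '[[0,0.004,0.032,0,0],[0,0,0.032,0,0],[0,0,0.032,0,0],[0,0,0.032,0,0],[0,0,0,0,0],[0,0,0,0,0]]'
python3 - <<'E'
from h import *
for c in P: cv2.imwrite(f'pics/{c}1.png',read_camera(c)[:,:,::-1])
a=cv2.imread('pics/side1.png')[150:270,270:430];b=cv2.imread('pics/top1.png')[160:280,360:520]
cv2.imwrite('pics/g1.png',cv2.resize(np.hstack([a,b]),(800,300)))
s=read_state();print(s['tool_pos'])
E
```

```text
t: 3.73
tool_pos: [0.4194, -0.2324, 0.1004]
orientation: [-0.036, -3.138, -0.004]
force: [0.2, -0.3, 0.3]
opening: 0.093
[ 0.42190599 -0.23410708  0.10388954]
```

View pics/g1.png

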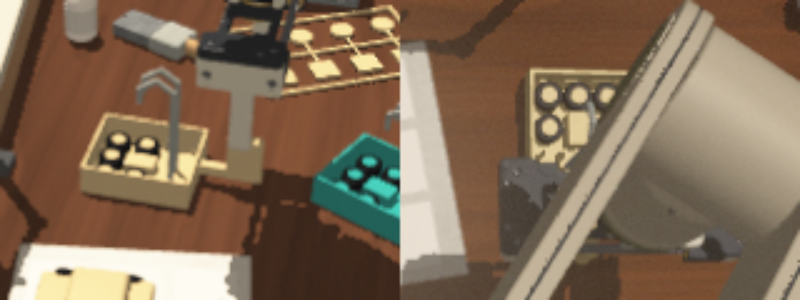

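```bash
python3 -m creep '[[0,-0.003,0.02,0,0],[0,0,0.02,0,0],[0,0,0.015,0,0],[0,0,0.01,0,0],[0,0,0,0,0],[0,0,0,0,0]]'
python3 - <<'E'
from h import *
print([read_state()['tool_pos'].round(4) for _ in range(3)])
cv2.imwrite('pics/side2.png',cv2.resize(read_camera('side')[150:270,270:430,::-1],(800,600)))
E
```

```text
t: 4.33
tool_pos: [0.4216, -0.2371, 0.0381]
orientation: [0.036, 3.14, -0.001]
force: [0.2, 0.1, 0.6]
opening: 0.0926
[array([ 0.4216, -0.2371,  0.0381]), array([ 0.4216, -0.2371,  0.0381]), array([ 0.4216, -0.2371,  0.0381])]
```

View pics/side2.png

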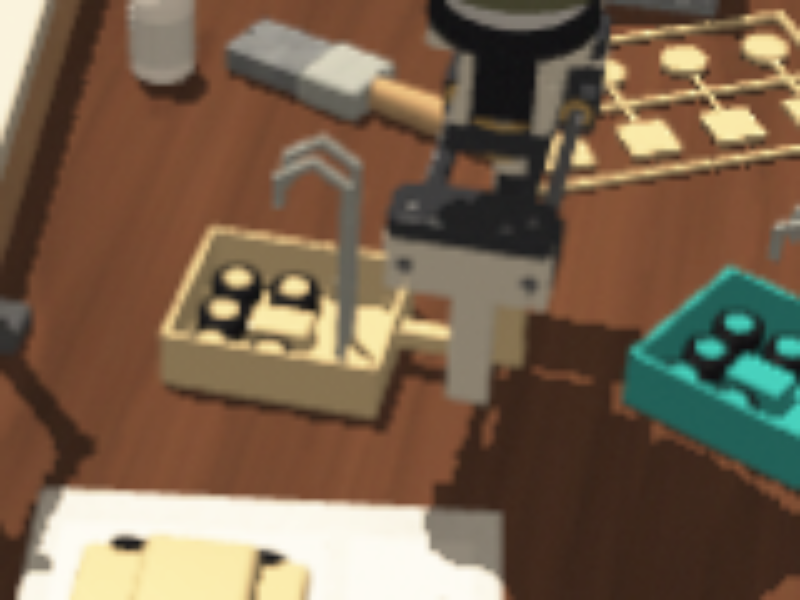

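Fingers straddle the tab, gap clear of the box wall. Close with strong grip.

```bash
python3 -m creep '[[0,0,0,0,120],[0,0,0,0,180],[0,0,0,0,255],[0,0,0,0,255],[0,0,0,0,255],[0,0,0,0,255],[0,0,0,0,255],[0,0,0,0,255]]' 50;  python3 -m creep '[[0,0,0,0,255],[0,0,0,0,255]]'
```

```text
t: 5.05
tool_pos: [0.4207, -0.2365, 0.0366]
orientation: [-0.036, -3.141, -0.0]
force: [-0.6, 0.4, 0.5]
opening: 0.0445
t: 5.22
tool_pos: [0.4207, -0.2365, 0.0366]
orientation: [-0.036, -3.141, -0.0]
force: [0.5, 0.8, 0.1]
opening: 0.0311
```

```bash
python3 -m creep '[[0,0,0,0,255],[0,0,0,0,255],[0,0,0,0,255],[0,0,0,0,255],[0,0,0,0,255],[0,0,0,0,255]]' 55
```

```text
t: 5.72
tool_pos: [0.4207, -0.2365, 0.0366]
orientation: [-0.036, -3.141, -0.0]
force: [-1.0, -0.2, -0.0]
opening: 0.0116
```

```bash
python3 -m creep '[[0,0,-0.005,0,255],[0,0,-0.01,0,255],[0,0,-0.015,0,255],[0,0,-0.02,0,255],[0,0,-0.02,0,255],[0,0,-0.015,0,255],[0,0,-0.01,0,255],[0,0,0,0,255],[0,0,0,0,255]]'
cat > d.py <<'E'
from h import *
import sys
k=sys.argv[1]; x0=[float(a) for a in sys.argv[2:6]]
ims={c:read_camera(c) for c in P}
S={}
for c in P:
    m0=mask(c,x0); L=silhouettes(c,'tray')
    L=[d for d in L if (d['region']&m0).sum()>.3*d['region'].sum()]
    if L: S[c]=L[0]['region']; print(c,L[0]['confidence'],S[c].sum())
print('tips',{c:[(d['pixel'],d['confidence']) for d in tip_of(c,'tray_hook')] for c in P}, 'exp',{c:proj(c,T(x0,[0,0,.1065]))[0].round(1) for c in P})
s=read_state();print('tool',s['tool_pos'],R.from_rotvec(s['orientation']).as_matrix()[:,0].round(3),s['force'].round(2),s['opening'])
for c in P:
    im=ims[c].copy();e=cv2.findContours(mask(c,x0).astype(np.uint8),0,2)[0];cv2.drawContours(im,e,-1,(255,0,0),1)
    x,y=proj(c,T(x0,[0,0,.06]))[0].astype(int);x=max(x,80);y=max(y,80)
    ims[c]=cv2.resize(im[y-80:y+80,x-80:x+80,::-1],(400,400),interpolation=2)
cv2.imwrite(f'pics/{k}.png',np.hstack([ims['side'],ims['top']]))
E
python3 d.py l1 .505 -.2385 .095 -.024
```

```text
t: 6.47
tool_pos: [0.421, -0.2367, 0.1321]
orientation: [0.036, 3.14, -0.001]
force: [-0.3, -0.1, -3.2]
opening: 0.0121
side 0.67 1916
top 0.56 1486
tips {'side': [([402.0, 389.4], 0.9), ([432.2, 195.6], 0.77), ([331.8, 147.4], 0.64)], 'top': [([185.0, 322.7], 0.96), ([447.9, 200.0], 0.68), ([447.4, 324.6], 0.65)]} exp {'side': array([333.8, 148.5]), 'top': array([450.6, 199. ])}
tool [ 0.42012672 -0.23609525  0.13055146] [-1.     0.023  0.002] [-0.89  0.67 -3.27] 0.011690397478516508
```

View pics/l1.png

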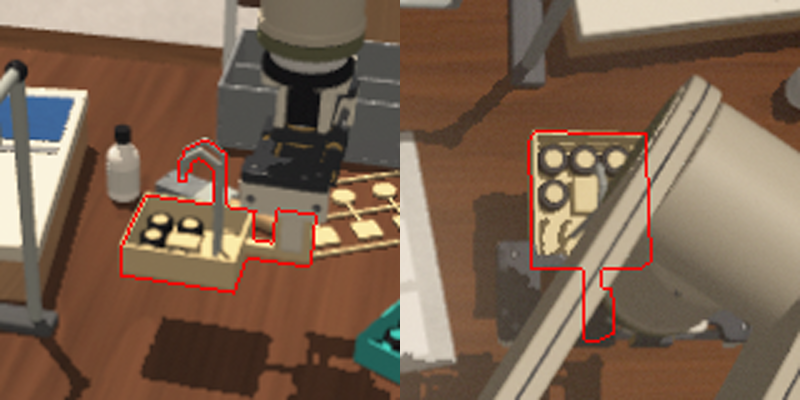

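```bash
python3 -m creep '[[0,0.01,0,0,255],[0,0.02,0,0,255],[0,0.03,0,0,255],[0,0.03,0,0,255],[0,0.03,0,0,255],[0,0.02,0,0,255],[0,0.01,0,0,255],[0,0.004,0,0,255],[-0.01,0,0,0,255],[-0.02,0,0,0,255],[-0.025,0,0,0,255],[-0.025,0,0,0,255]]'; python3 -m creep '[[-0.015,0,0,0,255],[-0.01,0,0,0,255],[0,0,0,0,255],[0,0,0,0,255],[0,0,0,0,255]]'
```

```text
t: 7.77
tool_pos: [0.5051, -0.0852, 0.1315]
orientation: [0.037, 3.141, -0.001]
force: [0.4, -0.5, -1.5]
opening: 0.0121
t: 8.18
tool_pos: [0.5285, -0.0854, 0.1312]
orientation: [-0.037, -3.14, -0.0]
force: [-0.4, 0.2, -1.9]
opening: 0.0116
```

```bash
python3 d.py l2 .614 -.084 .095 -.026
```

```text
tips {'side': [([264.3, 178.9], 0.76), ([434.1, 197.5], 0.6), ([400.3, 388.6], 0.59)], 'top': [([447.7, 324.1], 0.92), ([185.9, 319.8], 0.6)]} exp {'side': array([264.6, 181. ]), 'top': array([366.2, 143.6])}
tool [ 0.52897011 -0.08498887  0.13183396] [-1.     0.023 -0.   ] [ 0.99 -0.35 -2.9 ] 0.012012831642220454
```

View pics/l2.png

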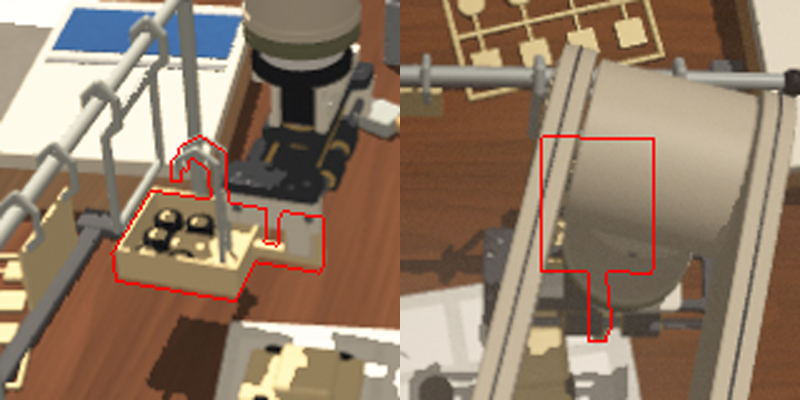

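```bash
python3 -m creep '[[-0.005,0,0,0,255],[-0.01,0,0,0,255],[-0.01,0.001,0,0,255],[-0.01,0,0,0,255],[-0.01,0,0,0,255],[-0.005,0,0,0,255],[-0.003,0,0,0,255],[0,0,0,0,255],[0,0,0,0,255],[0,0,0,0,255]]'; python3 d.py l3 .667 -.084 .095 -.026
```

```text
t: 9.32
tool_pos: [0.5818, -0.0851, 0.1315]
orientation: [-0.036, -3.141, -0.0]
force: [-0.0, 0.5, -2.0]
opening: 0.0116
side 0.98 1985
top 0.69 146
tips {'side': [([399.4, 389.4], 0.72), ([239.4, 175.3], 0.68), ([431.7, 196.6], 0.68)], 'top': [([446.7, 327.2], 0.58)]} exp {'side': array([239.6, 177.7]), 'top': array([365.3, 117.2])}
tool [ 0.58211817 -0.08518137  0.13174865] [-1.     0.023 -0.   ] [-0.34  0.38 -3.19] 0.01201295459081654
```

View pics/l3.png

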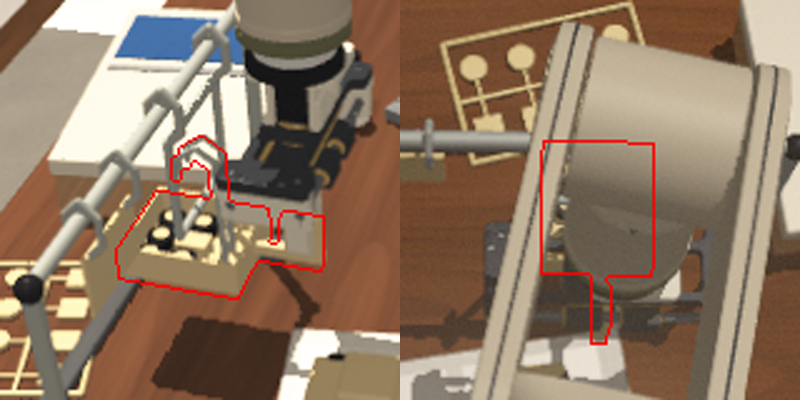

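Run:
```python
from h import *
im=read_camera('side');cv2.imwrite('pics/z3.png',cv2.resize(im[130:240,180:300,::-1],(800,733)[:2] and (640,587),interpolation=2))
print(proj('side',[[.6652,-.034,.155],[.668,-.134,.155]]), 'in crop', (proj('side',[[.668,-.034,.155],[.665,-.134,.155]])-[180,130])*5.33)
```

```text
[[234.20183812 210.88159277]
 [249.04990671 183.0436436 ]] in crop [[281.88412278 430.07671274]
 [375.0962897  283.66495206]]
```

View pics/z3.png

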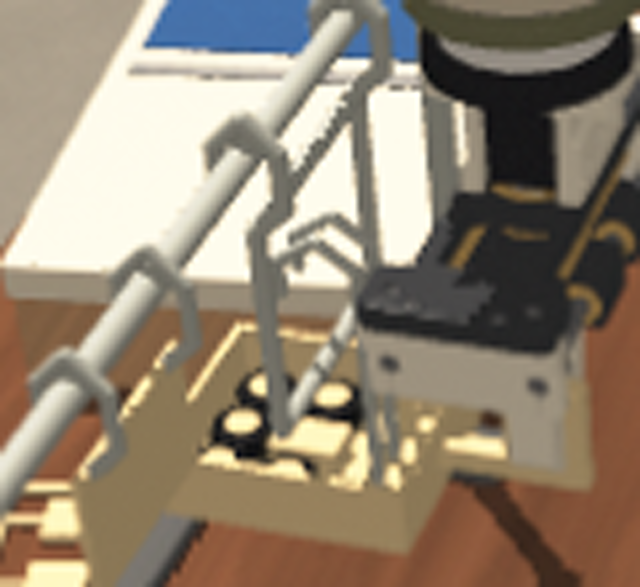

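```bash
python3 -m creep '[[0,0,0.005,0,255],[0,0,0.008,0,255],[0,0,0.008,0,255],[0,0,0.008,0,255],[0,0,0.005,0,255],[0,0,0.004,0,255],[0,0,0,0,255],[0,0,0,0,255],[0,0,0,0,255]]'
python3 - <<'E'
from h import *
im=read_camera('side');cv2.imwrite('pics/z4.png',cv2.resize(im[130:240,180:300,::-1],(640,587),interpolation=2))
print(proj('side',[[.667,-.084,.155],[.667,-.075,.155]]),proj('side',T([.667,-.085,.0573,-.026],[[0,.009,.115],[.016,.009,.087],[-.016,.009,.104]])))
E
```

```text
t: 10.42
tool_pos: [0.5825, -0.0852, 0.094]
orientation: [0.036, 3.141, -0.0]
force: [0.6, -0.9, -1.8]
opening: 0.0117
[[241.69720117 196.44408582]
 [240.23764083 198.94610694]] [[239.49068149 191.78789714]
 [233.60630661 201.67853606]
 [247.30562569 197.31173903]]
```

View pics/z4.png

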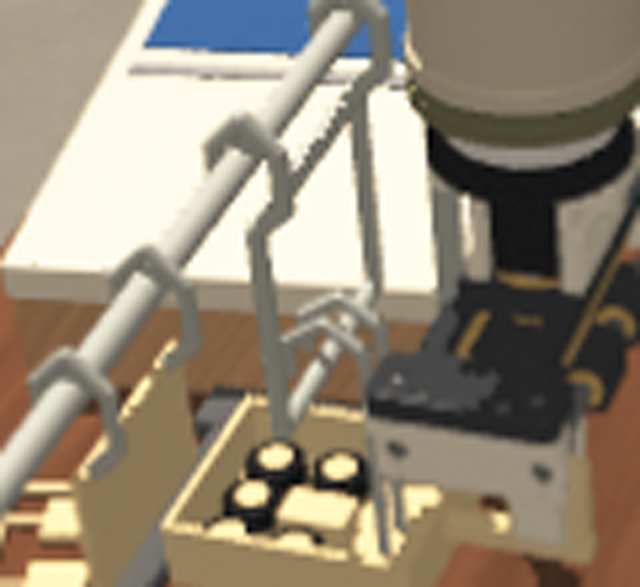

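```bash
python3 -m creep '[[0,0,0.003,0,255],[0,0,0.002,0,255],[0,0,0.002,0,255],[0,0,0,0,255],[0,0,0,0,255],[0,0,0,0,255]]';python3 -m creep '[[0,0,0.001,0,255],[0,0,0,0,255],[0,0,0,0,255]]';python3 -m creep '[[0,0,0.001,0,255],[0,0,0,0,255],[0,0,0,0,255]]'
```

```text
t: 10.97
tool_pos: [0.5822, -0.0851, 0.0866]
orientation: [-0.036, -3.141, -0.0]
force: [-0.8, 0.8, -2.3]
opening: 0.0118
t: 11.22
tool_pos: [0.5822, -0.0852, 0.0856]
orientation: [-0.036, -3.141, 0.0]
force: [-0.0, 0.7, -2.8]
opening: 0.0115
t: 11.47
tool_pos: [0.5824, -0.0852, 0.0848]
orientation: [0.036, 3.141, -0.0]
force: [0.4, -0.7, -1.4]
opening: 0.0116
```

```bash
python3 -m creep '[[0,0,0.001,0,255],[0,0,0,0,255],[0,0,0,0,255]]';python3 -m creep '[[0,0,0.001,0,255],[0,0,0,0,255],[0,0,0,0,255]]'
python3 - <<'E'
from h import *
im=read_camera('side');cv2.imwrite('pics/z5.png',cv2.resize(im[130:240,180:300,::-1],(640,587),interpolation=2))
E
```

```text
t: 11.72
tool_pos: [0.5829, -0.0852, 0.0843]
orientation: [0.036, 3.14, -0.0]
force: [-0.6, 0.2, 3.3]
opening: 0.0117
t: 11.97
tool_pos: [0.5834, -0.0854, 0.0838]
orientation: [0.036, 3.139, -0.001]
force: [0.4, 0.6, 5.5]
opening: 0.012
```

View pics/z5.png

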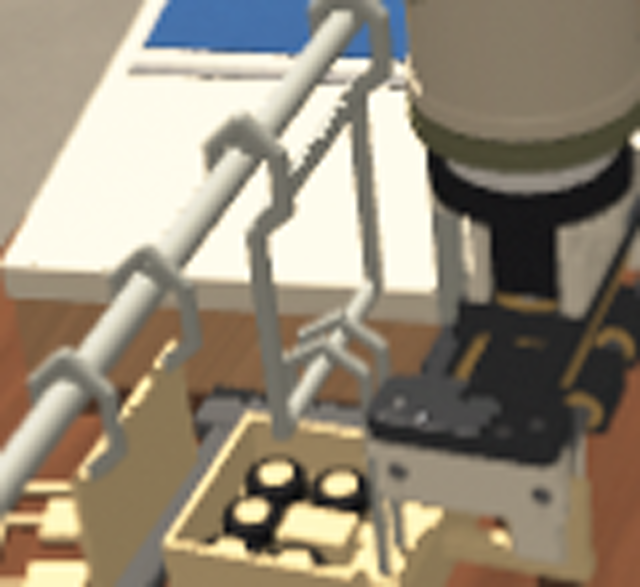

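```bash
python3 -m creep '[[0,0,-0.001,0,255],[0,0,0,0,255],[0,0,0,0,255],[0,0,0,0,255]]' 15;python3 -m creep '[[0,0,0,0,245],[0,0,0,0,235],[0,0,0,0,225],[0,0,0,0,215],[0,0,0,0,200],[0,0,0,0,150],[0,0,0,0,100],[0,0,0,0,50],[0,0,0,0,0],[0,0,0,0,0],[0,0,0,0,0],[0,0,0,0,0]]'; python3 d.py r1 .667 -.085 .048 -.026
```

```text
t: 12.35
tool_pos: [0.5823, -0.0852, 0.0837]
orientation: [0.036, 3.141, -0.0]
force: [0.1, -0.1, 4.1]
opening: 0.0119
t: 13.35
tool_pos: [0.5822, -0.0851, 0.0836]
orientation: [-0.036, -3.141, -0.0]
force: [-0.9, 0.4, -0.4]
opening: 0.0622
side 0.73 1980
top 0.62 55
tips {'side': [([402.3, 387.1], 0.94), ([432.9, 196.4], 0.78), ([241.6, 196.0], 0.6)], 'top': [([186.0, 321.8], 0.94), ([447.9, 324.1], 0.86)]} exp {'side': array([241.9, 196.4]), 'top': array([363.7, 125.7])}
tool [ 0.58222389 -0.08515188  0.08366202] [-1.     0.023 -0.   ] [0.48 0.82 0.57] 0.08592156070686728
```

View pics/r1.png

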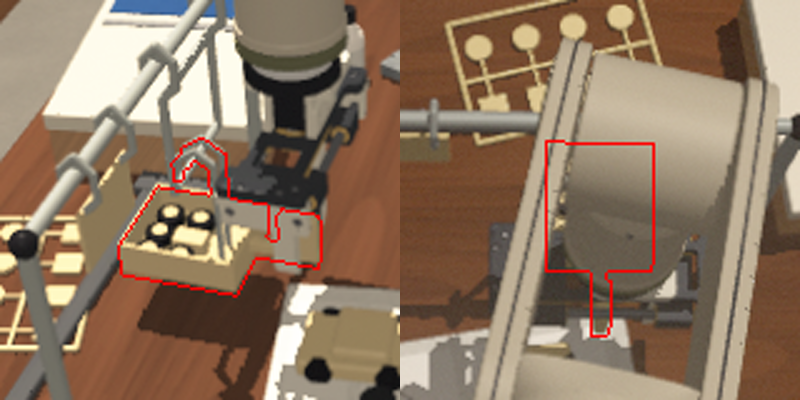

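```bash
python3 -m creep '[[0.005,0,0,0,0],[0.01,0,0,0,0],[0.015,0,0,0,0],[0.02,0,0,0,0],[0.02,0,-0.01,0,0],[0.02,0,-0.025,0,0],[0.02,0,-0.03,0,0],[0.02,0,-0.03,0,0],[0.02,0,-0.03,0,0],[0.02,0,-0.02,0,0],[0.01,0,0,0,0],[0,0,0,0,0]]'; python3 d.py r2 .667 -.085 .048 -.026
```

```text
t: 14.65
tool_pos: [0.4018, -0.0813, 0.2306]
orientation: [0.036, 3.138, -0.002]
force: [0.2, 0.7, -0.2]
opening: 0.0929
top 0.72 1945
tips {'side': [([434.9, 195.8], 0.83), ([399.6, 390.0], 0.74), ([242.6, 196.0], 0.56)], 'top': [([362.0, 126.7], 0.95), ([187.4, 322.0], 0.58), ([446.2, 326.5], 0.56)]} exp {'side': array([241.9, 196.4]), 'top': array([363.7, 125.7])}
tool [ 0.40218023 -0.08084749  0.22752267] [-1.     0.023  0.002] [-0.41 -0.57  0.16] 0.0932784971247127
```

View pics/r2.png

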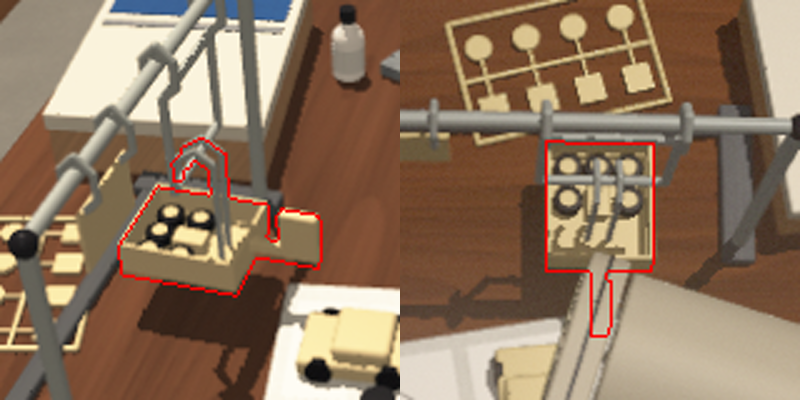

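```bash
for i in 1 2 3 4; do python3 -m creep '[[0,0,0,0,0],[0,0,0,0,0],[0,0,0,0,0],[0,0,0,0,0],[0,0,0,0,0],[0,0,0,0,0]]' | head -1
python3 - <<'E'
from h import *
im=read_camera('side');cv2.imwrite('pics/s$i.png',im[:,:,::-1])
E
done
python3 - <<'E'
from h import *
a=[cv2.imread(f'pics/s{i}.png').astype(int)[90:280,150:330] for i in(1,2,3,4)]
print([(abs(a[i]-a[3]).max(2)>40).sum() for i in range(3)])
read_camera('top');print([(d['pixel'],d['confidence']) for d in tip_of('top','dish')])
cv2.imwrite('pics/fin.png',cv2.imread('pics/s4.png'))
E
```

```text
t: 15.45
t: 16.0
t: 16.55
t: 17.1
[np.int64(0), np.int64(0), np.int64(0)]
[([188.4, 217.1], 0.85)]
```

View pics/s4.png

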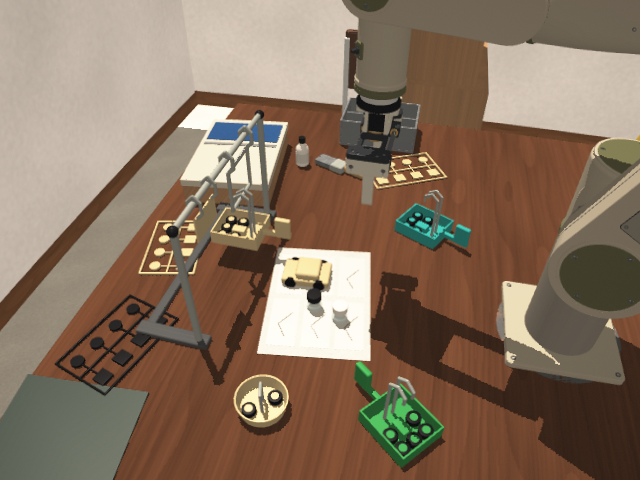

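The tray hangs still from the hanger at about (240, 228). The dish at (261, 402) and the look-alikes have not moved, and the robot is clear of everything.

```bash
python3 -c "
from plant import *
print(close_job())"
```

```text
the job is handed in; nothing more can be done
None
```

The tan tray now hangs from the hanger's lower bar, and I handed the job in at about 17 s of the 45 s allowed. I gripped the tray by its tab, passed its open hook through the hanger's loop above the bar, and lowered it until the bar took its weight. Then I let go and backed the arm away.

**Last checks:**
- **Tray:** it hangs level, and both cameras agree with the expected hung pose to about 2 pixels.
- **Stillness:** four side pictures over about 1.7 s showed no change around the hanger and tray.
- **Hanger:** it is still on its rail.
- **Dish and look-alikes:** the dish is where it started, to within about 2 pixels. The green and turquoise trays look unmoved.
- **Robot:** it is clear of everything. The largest force I saw at the wrist was about 5.5 N, when the hook settled on the bar.

No check failed. The networks' hook detections for the hung tray in the side view had lowish confidence (about 0.6), and the top view was partly hidden by the arm until it backed off.

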